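# Show the helper how to lay the incense charcoal

### The arm

A 7-joint arm with a two-finger parallel gripper is mounted at the origin on the work surface. World frame = base frame: x ahead of the robot, y to its left, z up, the work surface at z = 0. Lengths are in m, angles in rad, forces in N, time in s.
With the tool pointing down it reaches from about 0.425 to 0.875 m from the base axis. Payload 4.7 kg.
Tool frame: the origin (TCP) lies between the finger pads, 19 mm behind the fingertips; this is the grasp point; z points along the fingers, y is the line along which they close (so a half turn about z gives the same grasp; the last joint's range is limited). The gripper opens to 87 mm and grips with 3 to 60 N. Pads are 19 mm wide; open, the fingers measure 117 mm over their backs; the gripper's body (75 mm by 190 mm) begins 51 mm behind the grasp point.
Start: joints at [1.164, 0.321, -0.07, 1.45, 0.023, 1.371, -0.057], TCP at [0.266, -0.593, 0.241] pointing down, gripper open.
Joint ranges: [-2.86, 2.86], [-0.3, 2.09], [-1.38, 1.24], [0.06, 2.45], [-1.56, 4.7], [0.09, 2.05], [-2.69, 2.69]. Speed limits (rad/s): [2.57, 2.57, 3.14, 3.14, 3.14, 3.14, 3.14].

### API

Orientations are given as a rotation vector (axis times angle).
In Python, from bench import ctrl, get_image, job gives the robot as it stands.
- The arm moves only by the shell command python3 -m crank 'ROWS' [FORCE]. ROWS is JSON, a list that holds one entry, the list of rows, each a list of 5 numbers: the shift along the tool's x, y, z in mm, then the turn about the tool's z in rad, then the closure, from -1 (fully open) to 1 (shut), so that 0 is half open. A call has 1 to 10 rows; each row shifts and turns the commanded pose from where the row before left it, along the tool's axes as they then stand; what a row does not reach is not made up. A row lasts 1/12 s, in which the tool goes at most 41.7 mm and 7.16 degrees, less where a joint would pass 70% of its speed; a pose out of reach is approached as far as the arm can. A call with a gripper value outside its range is refused whole. The fingers move at their own pace and stop on an object; FORCE is the grip in N (left out, the last holds). Time passes only in rows, so rows that do not move let the fingers close. It gives the time, the measured TCP pose, the force, the opening and the grip force at its end, in the units of the state.
- ctrl.get_state(): the state, without advancing time (a new reading comes with each control period).
- get_image(name): name is "scene" or "top" or "wrist"; returns a dict with "pixels" (400x640x3 uint8, red, green, blue), "fx", "fy", "cx", "cy" (pixels), "k1" (the pictures are not rectified: a ray, as slopes to the right and down, at radius r is drawn at 1 + k1 r^2 times it, then the intrinsics apply), "T" (4x4, takes a point from camera to world coordinates); the wrist camera has in their place "T_tool_cam" (4x4, takes a point from camera to tool coordinates, whose origin is the TCP and whose axes are the flange's). Camera axes: x right, y down, z forward; pixel columns grow to the right and rows downward; lengths in m; the calibration is good to about 2 mm. A picture is of the moment at which its call begins: read the wrist's pose just before it. There is no depth.
- job.close_job(): hands the job in; it is judged then, once.
The state is a dict: "time": time; "joint_positions": joint angles; "qd": joint speeds; "joint_torque": joint torques, N m; "position": TCP position; "tool_rot": TCP orientation; "ft_force": force on the tool from outside, world axes, zero at the start; "torque": the same for the moment, N m; "grip_width": opening from 0.0 (shut) to 1.0 (fully open); "grip_force": force on a finger pad.
Only numpy, scipy, OpenCV 4.12 (cv2) and the standard library are available. Lean on these libraries where they do the work, as an engineer would, in place of code of your own. Each camera call takes 0.05 s, during which the arm holds its last target. There are 200 camera calls.

### The job

Show the new helper, by pointing only, how the incense is lit: point down at the red spring clip on the steel tongs (these have to be opened), then at the charcoal tablet on the white saucer (this is what they take), then into the mouth of the black incense cup (that is where it goes). Each time hold the fingertips two to three centimetres above the middle of the thing, pointing straight down, and stay still there for two full seconds; lift the hand to well above the other small things before moving on, so that it does not hover low over anything else. Touch and move nothing at all, and finish with the hand drawn back at least 15 cm from all three.

Things in the scene. Friction and masses are not known exactly. Their poses are not given: they have to be found in the camera images.
- tongs: sprung steel charcoal tongs lying flat on the table on their edge, 200 mm long, 28 mm wide, 12 mm tall, held shut by a red spring clip. Origin on the underside at mid-length; x runs along the tongs from the bow (x = -100 mm) to the tips (x = +100 mm), z up. Loose, 0.11 kg
- clip (a point): middle of the top of the red spring clip that holds the tongs shut, 28 mm above the table and 45 mm from mid-length towards the tips. The clip is 22 mm along the tongs and 36 mm across its two flared ears, whose top edges are level with this point. FIRST thing to point at
- saucer: white enamel saucer, 108 mm across, rim 13 mm high, inner floor 4 mm above the table. Origin at the centre of its underside. Loose
- charcoal: dark grey charcoal tablet, a disc 40 mm across and 14 mm thick (16 mm with its raised ring), lying flat in the middle of the saucer. Origin at the centre of its underside. Loose
- charcoal_top (a point): centre of the upper face of the charcoal tablet, about 18 mm above the table. SECOND thing to point at
- incense_cup: black ceramic incense cup with a foot and a short stem, 84 mm across the rim (74 mm inside), 78 mm tall, open at the top. Origin at the centre of its underside. Loose
- cup_mouth (a point): centre of the incense cup's mouth, level with its rim, 78 mm above the table. THIRD thing to point at
- mortar: small wooden mortar, 86 mm across, 85 mm tall, with a wooden pestle leaning in it whose end stands 114 mm above the table. Origin at the centre of its underside. A bystander
- sugar_bowl: white sugar bowl with a blue lid and knob, 92 mm across, 85 mm tall. Origin at the centre of its underside. A bystander
- jebena: empty teal jebena (coffee pot), round belly 144 mm across, slim neck, 240 mm tall; the tallest loose thing. Its spout reaches 98 mm to its +y side at 180 mm height, its handle 89 mm to its -y side. Origin at the centre of its underside. A bystander
- tray: round plastic tray with a woven look, 324 mm across, rim 28 mm high, floor 6 mm above the table; three coffee cups and a spoon are on it. Origin at the centre of its underside. A bystander
- coffee_cup0: small white handleless coffee cup with a red band, 68 mm across the rim, 52 mm tall, standing on the tray; origin at the centre of its underside. A bystander
- coffee_cup1: small white handleless coffee cup with a green band, 68 mm across the rim, 52 mm tall, standing on the tray; origin at the centre of its underside. A bystander
- coffee_cup2: small white handleless coffee cup with a yellow band, 68 mm across the rim, 52 mm tall, standing on the tray; origin at the centre of its underside. A bystander
- spoon: coffee spoon with a steel bowl and a wooden handle, 130 mm long, lying on the tray. A bystander. (Fixed equipment, farther out than all listed things: at the left edge a white hot plate 84 mm high, at the far left a roasting pan, at the back edge two glass jars 157 mm tall, at the right edge a steel flask 272 mm tall, at the far right a carton)

How it is judged:
On the way, in this order (a step that is already met when the one before it is completed fails the run):
1. fingertips held just above the red clip on the tongs, pointing down (horizontal distance between the grasp point and clip below 0.02 m and z of the grasp point in the frame of clip between 0.021 and 0.065 m and angle between the grasp point's own z axis and vertical above 2.6 rad), for 1.5 s.
2. then held just above the charcoal tablet, pointing down (horizontal distance between the grasp point and charcoal_top below 0.02 m and z of the grasp point in the frame of charcoal_top between 0.021 and 0.065 m and angle between the grasp point's own z axis and vertical above 2.6 rad), for 1.5 s.
3. then held just above the mouth of the black incense cup, pointing down (horizontal distance between the grasp point and cup_mouth below 0.025 m and z of the grasp point in the frame of cup_mouth between 0.021 and 0.065 m and angle between the grasp point's own z axis and vertical above 2.6 rad), for 1.5 s.
At the end, for the whole second after the job is handed in: Clip, charcoal and cup were pointed at in that order (TCP within 20 mm sideways, 25 mm for the cup, 21 to 65 mm above, within 30 degrees of straight down, 1.5 s each); now the TCP is over 130 mm from all three and every loose thing is at rest within 6 mm of its start (distance between the grasp point and clip above 0.13 m and distance between the grasp point and charcoal_top above 0.13 m and distance between the grasp point and cup_mouth above 0.13 m and distance of each of tongs, saucer, charcoal, incense_cup, mortar, sugar_bowl, jebena, tray, coffee_cup0, coffee_cup1, coffee_cup2, spoon from where it was at the start of the episode below 0.006 m and linear speed of each of tongs, charcoal, incense_cup below 0.03 m/s); the robot touches nothing.
It fails at once if the robot touches anything (contact force between any of the arm, the fingers and anything else above 0.3 N).
It fails at once if a thing is moved, lifted or knocked by more than 6 mm (distance of any of tongs, saucer, charcoal, incense_cup, mortar, sugar_bowl, jebena, tray, coffee_cup0, coffee_cup1, coffee_cup2, spoon from where it was at the start of the episode above 0.006 m).
It fails at once if the hand hovers low over a thing that is not meant: TCP within 25 mm sideways and less than 65 mm above the top of the mortar, sugar bowl, jebena or a coffee cup ((horizontal distance between the grasp point and mortar below 0.025 m and z of the grasp point in the frame of mortar between 0.085 and 0.15 m) or (horizontal distance between the grasp point and sugar_bowl below 0.025 m and z of the grasp point in the frame of sugar_bowl between 0.085 and 0.15 m) or (horizontal distance between the grasp point and jebena below 0.025 m and z of the grasp point in the frame of jebena between 0.24 and 0.305 m) or (horizontal distance between the grasp point and coffee_cup0 below 0.025 m and z of the grasp point in the frame of coffee_cup0 between 0.052 and 0.117 m) or (horizontal distance between the grasp point and coffee_cup1 below 0.025 m and z of the grasp point in the frame of coffee_cup1 between 0.052 and 0.117 m) or (horizontal distance between the grasp point and coffee_cup2 below 0.025 m and z of the grasp point in the frame of coffee_cup2 between 0.052 and 0.117 m)).
It also fails if it takes over 61 s, if anything falls off the work surface, if the arm or the gripper's body presses on something with over 40 N, if the wrist force passes 120 N, or if a joint passes its speed limit or range.

## Working session

There is one attempt and no reset: what is moved stays moved. The work goes in short steps, Python scripts to look and compute and a shell command to move; the robot and the scene stay as the last step left them, time stands still between calls to the robot, and variables do not carry over. Pictures are saved under pics/ and viewed, at most 10 in all, crops included, and the job is handed in when it is done.

```bash
mkdir -p pics; ls; cat > h.py <<'E'
import numpy as np, cv2
from bench import ctrl, get_image, job
def save(n,f):
    d=get_image(n); cv2.imwrite(f,cv2.cvtColor(d['pixels'],cv2.COLOR_RGB2BGR)); np.save(f.replace('.png','.npy'),d,allow_pickle=True); return d
def ray(d,u,v,T=None):
    T=d['T'] if T is None else T
    x=np.array([(u-d['cx'])/d['fx'],(v-d['cy'])/d['fy']]); y=x.copy()
    for _ in range(20): y=x/(1+d['k1']*(y@y))
    return T[:3,3],T[:3,:3]@np.r_[y,1]
def onz(d,u,v,z,T=None):
    T=np.array(d['T'] if T is None else T); o,r=ray(d,u,v,T); return o+r*(z-o[2])/r[2]
E
python3 - <<'E'
from h import *
s=ctrl.get_state(); print(s)
for n in ['scene','top']:
    d=save(n,f'pics/{n}.png'); print(n,np.array(d['T']).round(3).tolist(),d['fx'],d['k1'])
E
```

```text
pics
{'time': 0.0, 'joint_positions': array([ 1.16411871,  0.32178607, -0.07011994,  1.4516946 ,  0.02262556,
        1.37080255, -0.05687446]), 'qd': array([-0.00199612,  0.00230207,  0.00058744,  0.00166018, -0.00044326,
       -0.00156756,  0.00080658]), 'joint_torque': array([ 1.01428188e-03, -4.91284454e+01, -4.03661672e-01, -3.12524450e+01,
       -6.42792019e-02,  4.37740353e-02,  1.53005735e-04]), 'position': array([ 0.26525691, -0.5928327 ,  0.24017591]), 'tool_rot': array([-3.07049538e+00, -6.55853661e-01,  7.98170086e-04]), 'ft_force': array([-0.69513061,  0.32329686, -0.20977019]), 'torque': array([-0.00455478,  0.04143543, -0.02753801]), 'grip_force': 0.0, 'grip_width': 1.0004379996120516}
scene [[-0.17, 0.522, -0.836, 1.545], [0.985, 0.104, -0.136, 0.135], [0.016, -0.846, -0.532, 0.683], [0.0, 0.0, 0.0, 1.0]] 430.4546897606407 -0.09922447440277672
top [[0.004, -0.986, 0.169, 0.411], [-1.0, 0.001, 0.026, -0.029], [-0.026, -0.169, -0.985, 1.058], [0.0, 0.0, 0.0, 1.0]] 371.17128774085614 -0.01265076212567831
```

View pics/top.png

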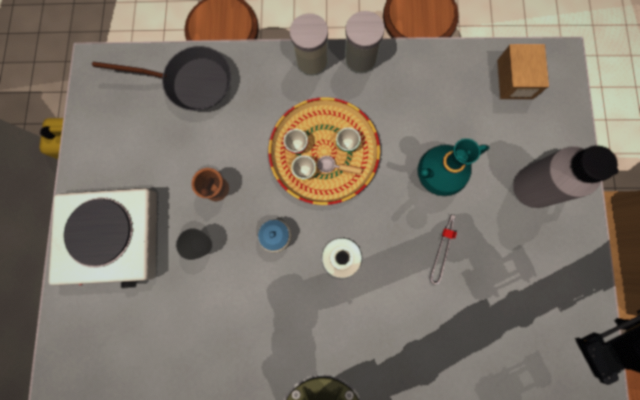

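View pics/scene.png

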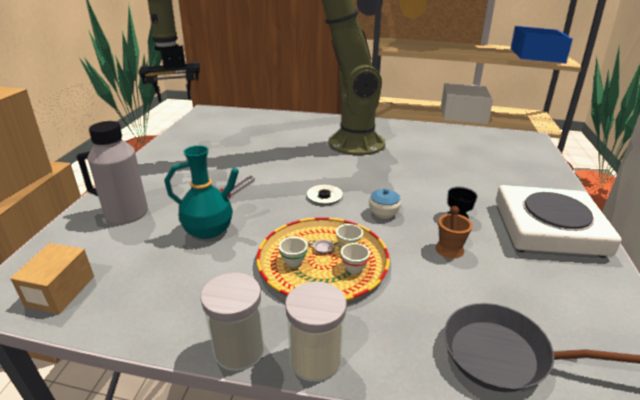

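The top view shows the red clip near (449,234), the charcoal on the saucer near (342,257) and the black cup near (194,243). The jebena is at (445,168), the sugar bowl at (273,235) and the mortar at (209,183). The scene view agrees with this layout, with the cup behind the mortar and the tongs behind the jebena.

```bash
cat > m.py <<'E'
from h import *
d=np.load('pics/top.npy',allow_pickle=True).item(); p=d['pixels'].astype(int); R,G,B=p[...,0],p[...,1],p[...,2]
def comp(mask,u0,u1,v0,v1):
    m=np.zeros(mask.shape,np.uint8); m[v0:v1,u0:u1]=mask[v0:v1,u0:u1]
    n,l,st,c=cv2.connectedComponentsWithStats(m); i=1+np.argmax(st[1:,4]); return c[i],st[i]
def show(nm,mask,box,z):
    c,st=comp(mask,*box); P=onz(d,*c,z); print(nm,c.round(1),st.tolist(),P.round(4),'r',np.hypot(*P[:2]).round(3)); return P
show('clip',(R>120)&(G<80)&(B<80),(430,470,215,255),.028)
show('charcoal',(p.max(2)<75),(325,360,240,275),.018)
show('saucer',(p.min(2)>150),(310,370,230,290),.010)
c,st=comp(p.max(2)<70,165,225,215,270); print('cup blob',c,st.tolist())
show('bowl',(B-R>40),(250,300,210,260),.07)
show('mortar',(R-B>40),(185,235,160,205),.06)
for nm,u,v,z in [('jebena',445,170,.08),('tips',452,217,.006),('bow',434,282,.006),('jspout',480,150,.18),('flasktop',595,163,.272)]: print(nm,onz(d,u,v,z).round(3))
im=cv2.imread('pics/top.png'); a=cv2.resize(im[210:280,150:250],None,fx=7,fy=7,interpolation=2)[:, :]
b=cv2.resize(im[205:290,400:500],None,fx=7,fy=7)
cv2.imwrite('pics/cup.png',a)
E
python3 m.py
```

```text
clip [448.9 233.5] [443, 228, 14, 11, 102] [ 0.4911 -0.3467  0.028 ] r 0.601
charcoal [341.8 257.2] [336, 251, 13, 13, 122] [ 0.4258 -0.0524  0.018 ] r 0.429
saucer [341.1 257.4] [322, 239, 39, 38, 983] [ 0.4253 -0.0504  0.01  ] r 0.428
cup blob [193.95657277 243.49178404] [177, 229, 36, 30, 852]
bowl [272.9 234.9] [259, 221, 29, 29, 640] [0.4834 0.1322 0.07  ] r 0.501
mortar [207.7 182.4] [191, 167, 32, 33, 487] [0.629  0.3195 0.06  ] r 0.705
jebena [ 0.658 -0.329  0.08 ]
tips [ 0.539 -0.365  0.006]
bow [ 0.359 -0.306  0.006]
jspout [ 0.682 -0.386  0.18 ]
flasktop [ 0.624 -0.594  0.272]
```

View pics/cup.png

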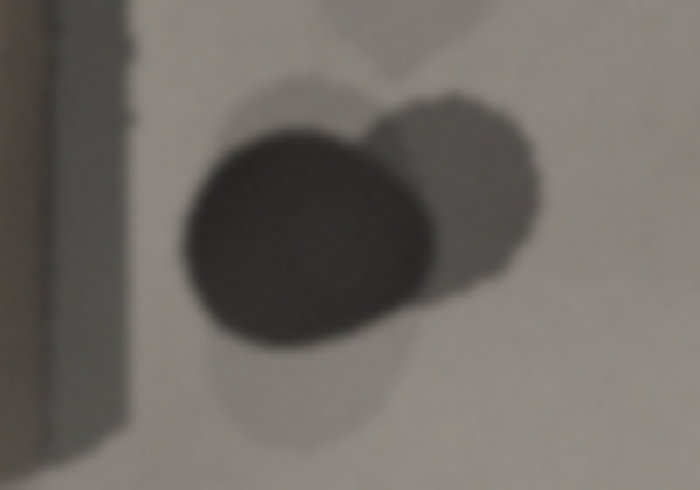

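The crop shows the cup rim as a circle about 220 crop px across, centred near crop (292,238), so image (191.7,244). The bulge to the lower right is the lower part of the cup. I'll square up the hand and shut the fingers first.

```bash
python3 -c "
from h import *
d=np.load('pics/top.npy',allow_pickle=True).item(); print(onz(d,191.7,244,.078))"
python3 -m crank '[[[0,0,0,0.105,1],[0,0,0,0.105,1],[0,0,0,0.105,1],[0,0,0,0.105,1],[0,0,0,0,1],[0,0,0,0,1],[0,0,0,0,1],[0,0,0,0,1]]]'
```

```text
[0.45808548 0.34665849 0.078     ]
time: 0.77
position: [0.2655, -0.5932, 0.2411]
tool_rot: [-3.141, -0.004, 0.0]
ft_force: [0.5, -0.4, -0.3]
grip_width: 0.476
grip_force: 0.0
```

Yaw is now zero, so tool x is world +x, tool y is world −y and tool z is down.

```bash
python3 -m crank '[[[20,-22,0,0,1],[20,-22,0,0,1],[20,-22,0,0,1],[20,-22,0,0,1],[20,-22,0,0,1],[20,-22,0,0,1],[20,-22,0,0,1],[20,-22,0,0,1],[20,-22,0,0,1],[20,-22,0,0,1]]]'
python3 -m crank '[[[13,-13,0,0,1],[13,-13,0,0,1],[0,0,0,0,1],[0,0,0,0,1],[0,0,0,0,1],[0,0,0,0,1]]]'
python3 - <<'E'
from h import *
s=ctrl.get_state(); d=save('wrist','pics/w1.png'); print(s['position'],s['tool_rot'],s['joint_positions'].round(2),s['grip_width'])
from scipy.spatial.transform import Rotation as Ro
T=np.eye(4);T[:3,:3]=Ro.from_rotvec(s['tool_rot']).as_matrix();T[:3,3]=s['position'];T=T@np.array(d['T_tool_cam'])
p=d['pixels'].astype(int);m=((p[...,0]>120)&(p[...,1]<80)&(p[...,2]<80)).astype(np.uint8)
n,l,st,c=cv2.connectedComponentsWithStats(m)
for i in range(1,n):
    if st[i,4]>50: print(st[i],c[i],onz(d,*c[i],.028,T))
E
```

```text
time: 1.6
position: [0.4661, -0.372, 0.2414]
tool_rot: [3.141, 0.003, 0.0]
ft_force: [0.9, 0.4, 0.3]
grip_width: 0.005
grip_force: 0.0
time: 2.1
position: [0.49, -0.3488, 0.2412]
tool_rot: [3.141, -0.002, -0.001]
ft_force: [-0.3, -0.6, -0.5]
grip_width: 0.006
grip_force: 0.0
[ 0.48998063 -0.34883777  0.24121895] [ 3.14080501e+00 -2.42030390e-03 -1.12016636e-03] [ 0.75  0.23 -0.21  1.57  0.05  1.35 -1.04] 0.005518845214835107
[140   0  11  37 202] [145.35643564  17.45544554] [ 0.68437157 -0.15261502  0.028     ]
[122   6  12   9  69] [127.94202899  10.        ] [ 0.69281988 -0.13300789  0.028     ]
[120  19  13   8  64] [126.515625  22.703125] [ 0.67954081 -0.12938689  0.028     ]
[110  41  15  10  69] [116.79710145  45.75362319] [ 0.65516469 -0.11383094  0.028     ]
[104  50  14  12  62] [110.74193548  56.08064516] [ 0.64404937 -0.10452497  0.028     ]
[97 59 14 11 63] [103.38095238  64.50793651] [ 0.63493662 -0.09375687  0.028     ]
[89 67 14 11 58] [95.39655172 72.10344828] [ 0.626666   -0.08217391  0.028     ]
[106  67  24  28 193] [117.01036269  80.39896373] [ 0.6165283  -0.10780888  0.028     ]
[10 73  8 15 52] [13.36538462 79.88461538] [0.62125501 0.02728785 0.028     ]
[81 73 12 12 57] [86.52631579 78.35087719] [ 0.61986659 -0.06954928  0.028     ]
[71 77 13 11 53] [76.77358491 82.67924528] [ 0.61524316 -0.05602553  0.028     ]
[62 81 12 11 52] [67.19230769 86.53846154] [ 0.61112561 -0.04265395  0.028     ]
[  0 104  22  12 122] [ 10.37704918 109.89344262] [0.58553302 0.04077954 0.028     ]
[ 52 106  31  13 194] [ 66.20103093 112.15979381] [ 0.58077965 -0.03483335  0.028     ]
[303 167  28  22 191] [317.51308901 177.12565445] [ 0.49607978 -0.35134475  0.028     ]
```

View pics/w1.png

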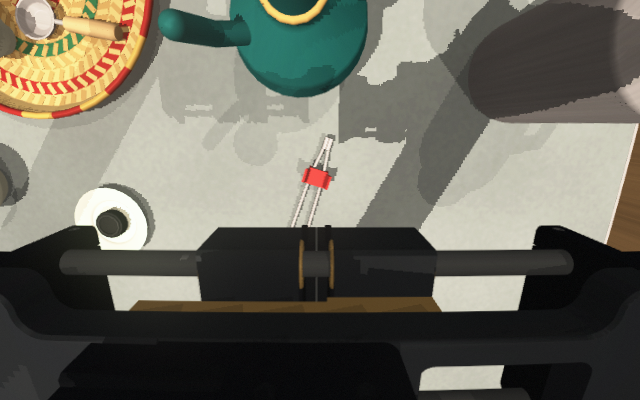

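The wrist view shows the clip at (317,177), which gives (0.496,−0.351), within 6 mm of the top view's position. The jebena's belly and spout are well in front of the hand. I'll descend to 44 mm above the clip.

```bash
python3 -m crank '[[[4,0,15,0,1],[0,0,20,0,1],[0,0,20,0,1],[0,0,20,0,1],[0,0,20,0,1],[0,0,20,0,1],[0,0,20,0,1],[0,0,20,0,1],[0,0,14,0,1],[0,0,0,0,1]]]'
python3 -m crank '[[[0,0,0,0,1],[0,0,0,0,1],[0,0,0,0,1],[0,0,0,0,1]]]'
```

```text
time: 2.98
position: [0.4923, -0.3469, 0.0688]
tool_rot: [-3.138, 0.001, 0.009]
ft_force: [-1.7, -0.1, -1.2]
grip_width: 0.004
grip_force: 0.0
time: 3.32
position: [0.496, -0.3478, 0.0737]
tool_rot: [3.14, 0.001, 0.003]
ft_force: [-0.1, 0.1, -0.3]
grip_width: 0.004
grip_force: 0.0
```

```bash

python3 -m crank '[[[0,0,0,0,1],[0,0,0,0,1],[0,0,0,0,1],[0,0,0,0,1],[0,0,0,0,1],[0,0,0,0,1],[0,0,0,0,1],[0,0,0,0,1],[0,0,0,0,1],[0,0,0,0,1]]]'
python3 -m crank '[[[0,0,0,0,1],[0,0,0,0,1],[0,0,0,0,1],[0,0,0,0,1],[0,0,0,0,1],[0,0,0,0,1],[0,0,0,0,1],[0,0,0,0,1],[0,0,0,0,1],[0,0,0,0,1]]]'
python3 -m crank '[[[0,0,0,0,1],[0,0,0,0,1],[0,0,0,0,1],[0,0,0,0,1],[0,0,0,0,1],[0,0,0,0,1],[0,0,0,0,1],[0,0,0,0,1],[0,0,0,0,1],[0,0,0,0,1]]]'
python3 -m crank '[[[0,0,-10,0,1],[0,0,-20,0,1],[0,0,-20,0,1],[0,0,-20,0,1],[0,0,-20,0,1],[0,0,-20,0,1],[0,0,-20,0,1],[0,0,-20,0,1],[0,0,-18,0,1],[0,0,0,0,1]]]'
python3 -m crank '[[[-4,-20,0,0,1],[-4,-20,0,0,1],[-4,-20,0,0,1],[-4,-20,0,0,1],[-4,-20,0,0,1],[-4,-20,0,0,1],[-4,-20,0,0,1],[-4,-20,0,0,1],[-4,-20,0,0,1],[-4,-20,0,0,1]]]'
python3 -m crank '[[[-3,-20,0,0,1],[-3,-20,0,0,1],[0,-20,0,0,1],[0,-20,0,0,1],[0,-16,0,0,1],[0,0,0,0,1],[0,0,0,0,1],[0,0,0,0,1]]]'
python3 - <<'E'
from h import *
s=ctrl.get_state(); d=save('wrist','pics/w2.png'); print(s['joint_positions'].round(2))
from scipy.spatial.transform import Rotation as Ro
T=np.eye(4);T[:3,:3]=Ro.from_rotvec(s['tool_rot']).as_matrix();T[:3,3]=s['position'];T=T@np.array(d['T_tool_cam'])
print('clip aim px region; saucer from w1 est'); d1=np.load('pics/w1.npy',allow_pickle=True).item()
T1=np.eye(4);T1[:3,:3]=Ro.from_rotvec([3.1408,-.0024,-.0011]).as_matrix();T1[:3,3]=[.48998,-.34884,.24122];T1=T1@np.array(d1['T_tool_cam'])
print(onz(d1,110,222,.018,T1))
E
```

```text
time: 4.15
position: [0.4953, -0.3472, 0.0723]
tool_rot: [3.141, 0.001, -0.0]
ft_force: [-0.4, 0.2, 0.3]
grip_width: 0.005
grip_force: 0.0
time: 4.98
position: [0.4953, -0.3471, 0.0723]
tool_rot: [3.141, 0.001, 0.0]
ft_force: [0.1, 0.1, 0.4]
grip_width: 0.008
grip_force: 0.0
time: 5.82
position: [0.4953, -0.3471, 0.0722]
tool_rot: [3.142, 0.001, -0.0]
ft_force: [0.1, -0.5, -0.3]
grip_width: 0.005
grip_force: 0.0
time: 6.65
position: [0.4972, -0.3482, 0.2457]
tool_rot: [3.137, 0.001, 0.01]
ft_force: [-0.5, -0.4, 1.5]
grip_width: 0.009
grip_force: 0.0
time: 7.48
position: [0.4545, -0.1461, 0.2401]
tool_rot: [3.141, 0.001, -0.001]
ft_force: [-0.1, -0.3, 0.1]
grip_width: 0.007
grip_force: 0.0
time: 8.15
position: [0.4489, -0.0522, 0.2401]
tool_rot: [3.141, -0.0, -0.0]
ft_force: [-0.6, -0.5, 0.4]
grip_width: 0.007
grip_force: 0.0
[ 0.53 -0.09 -0.45  1.9  -0.04  1.32 -1.47]
clip aim px region; saucer from w1 est
[ 0.43106257 -0.05672074  0.018     ]
```

View pics/w2.png

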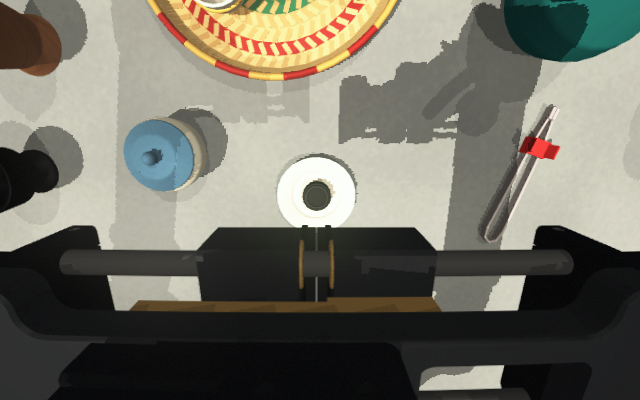

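The wrist view shows the charcoal at (316,195) on the saucer, directly in front of the fingers, and nothing has moved. The two views average to (0.429,−0.054), so I shift −20 mm in x, descend and hold.

```bash

python3 -m crank '[[[-10,2,0,0,1],[-10,0,15,0,1],[0,0,20,0,1],[0,0,20,0,1],[0,0,20,0,1],[0,0,20,0,1],[0,0,20,0,1],[0,0,20,0,1],[0,0,15,0,1],[0,0,0,0,1]]]'
python3 -m crank '[[[0,0,8,0,1],[0,0,8,0,1],[0,0,8,0,1],[0,0,4,0,1],[0,0,0,0,1],[0,0,0,0,1],[0,0,0,0,1],[0,0,0,0,1],[0,0,0,0,1]]]'
python3 -c "
from h import *
s=ctrl.get_state(); print(s['position'],s['joint_positions'].round(2))"
```

```text
time: 9.03
position: [0.4258, -0.054, 0.0873]
tool_rot: [-3.14, 0.001, 0.01]
ft_force: [-0.7, 0.1, -0.3]
grip_width: 0.004
grip_force: 0.0
time: 9.78
position: [0.4294, -0.0532, 0.0626]
tool_rot: [3.141, 0.001, 0.001]
ft_force: [0.6, 0.6, 0.3]
grip_width: 0.003
grip_force: 0.0
[ 0.42937303 -0.05323456  0.06258905] [ 0.52  0.06 -0.47  2.15  0.03  0.94 -1.53]
```

```bash

python3 -m crank '[[[0,0,0,0,1],[0,0,0,0,1],[0,0,0,0,1],[0,0,0,0,1],[0,0,0,0,1],[0,0,0,0,1],[0,0,0,0,1],[0,0,0,0,1],[0,0,0,0,1],[0,0,0,0,1]]]'
python3 -m crank '[[[0,0,0,0,1],[0,0,0,0,1],[0,0,0,0,1],[0,0,0,0,1],[0,0,0,0,1],[0,0,0,0,1],[0,0,0,0,1],[0,0,0,0,1],[0,0,0,0,1],[0,0,0,0,1]]]'
python3 -m crank '[[[0,0,0,0,1],[0,0,0,0,1],[0,0,0,0,1],[0,0,0,0,1],[0,0,0,0,1],[0,0,0,0,1],[0,0,0,0,1],[0,0,0,0,1],[0,0,0,0,1],[0,0,0,0,1]]]'
python3 -m crank '[[[0,0,-10,0,1],[0,0,-20,0,1],[0,0,-20,0,1],[0,0,-20,0,1],[0,0,-20,0,1],[0,0,-20,0,1],[0,0,-20,0,1],[0,0,-20,0,1],[0,0,-20,0,1],[0,0,-8,0,1]]]'
python3 -m crank '[[[3,-20,0,0,1],[3,-20,0,0,1],[3,-20,0,0,1],[3,-20,0,0,1],[3,-20,0,0,1],[3,-20,0,0,1],[3,-20,0,0,1],[3,-20,0,0,1],[3,-20,0,0,1],[2,-20,0,0,1]]]'
python3 -m crank '[[[0,-20,0,0,1],[0,-20,0,0,1],[0,-20,0,0,1],[0,-20,0,0,1],[0,-20,0,0,1],[0,-20,0,0,1],[0,-20,0,0,1],[0,-20,0,0,1],[0,-20,0,0,1],[0,-20,0,0,1]]]'
python3 -m crank '[[[0,0,0,0,1],[0,0,0,0,1],[0,0,0,0,1],[0,0,0,0,1]]]'
python3 - <<'E'
from h import *
s=ctrl.get_state(); d=save('wrist','pics/w3.png'); print(s['position'],s['tool_rot'],s['joint_positions'].round(2))
d['s']={k:s[k] for k in('position','tool_rot')}; np.save('pics/w3.npy',d,allow_pickle=True)
E
```

```text
time: 10.62
position: [0.4291, -0.0532, 0.0622]
tool_rot: [3.142, 0.001, -0.0]
ft_force: [0.1, -0.2, -0.5]
grip_width: 0.005
grip_force: 0.0
time: 11.45
position: [0.4291, -0.0532, 0.0622]
tool_rot: [3.142, 0.001, -0.0]
ft_force: [0.6, 0.1, 0.0]
grip_width: 0.004
grip_force: 0.0
time: 12.28
position: [0.4291, -0.0532, 0.0622]
tool_rot: [3.142, 0.001, 0.0]
ft_force: [1.0, 0.2, 0.4]
grip_width: 0.006
grip_force: 0.0
time: 13.12
position: [0.4303, -0.0532, 0.2437]
tool_rot: [3.14, 0.002, 0.007]
ft_force: [0.4, 0.1, -0.0]
grip_width: 0.006
grip_force: 0.0
time: 13.95
position: [0.4577, 0.1478, 0.2401]
tool_rot: [3.141, 0.001, -0.0]
ft_force: [0.1, 0.5, 0.3]
grip_width: 0.007
grip_force: 0.0
time: 14.78
position: [0.4575, 0.3475, 0.2399]
tool_rot: [3.141, 0.001, -0.001]
ft_force: [0.3, -0.1, -0.2]
grip_width: 0.001
grip_force: 0.0
time: 15.12
position: [0.4582, 0.3454, 0.24]
tool_rot: [3.14, -0.001, -0.0]
ft_force: [0.3, 0.5, -1.4]
grip_width: 0.002
grip_force: 0.0
[0.45817669 0.34539223 0.23998586] [ 3.14028690e+00 -1.49817865e-03 -8.53047809e-05] [ 0.04  0.25 -0.86  1.62  0.2   1.36 -2.41]
```

View pics/w3.png

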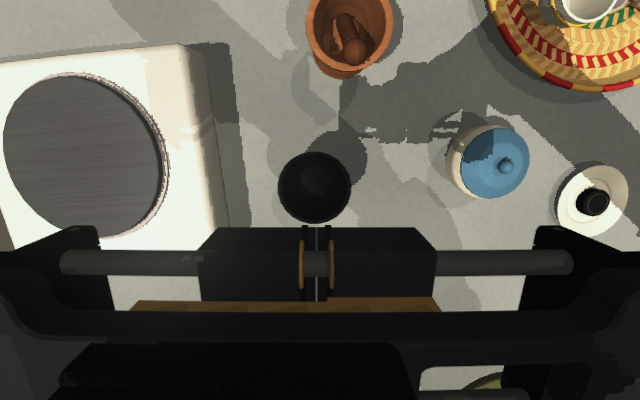

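```bash
python3 - <<'E'
from h import *
from scipy.spatial.transform import Rotation as Ro
d=np.load('pics/w3.npy',allow_pickle=True).item(); s=d['s']
T=np.eye(4);T[:3,:3]=Ro.from_rotvec(s['tool_rot']).as_matrix();T[:3,3]=s['position'];T=T@np.array(d['T_tool_cam'])
print(onz(d,314,187,.078,T))
E
python3 -m crank '[[[0,0,0,-0.1,1],[0,0,0,-0.1,1],[0,0,0,-0.1,1],[0,0,0,-0.1,1],[0,0,0,0,1],[0,0,0,0,1],[0,0,0,0,1]]]'
python3 -c "
from h import *
s=ctrl.get_state(); print(s['position'],s['joint_positions'].round(2))"
```

```text
[0.4625496  0.34701357 0.078     ]
time: 15.75
position: [0.458, 0.3462, 0.2402]
tool_rot: [3.079, 0.62, 0.0]
ft_force: [-0.3, 0.4, -0.3]
grip_width: 0.002
grip_force: 0.0
[0.45804937 0.34618023 0.24024841] [ 0.09  0.27 -0.92  1.62  0.22  1.36 -2.03]
```

The wrist view puts the rim at (314,187), which gives (0.4625,0.347), 4 mm from the top view's position. The hand is centred to within 2–3 mm, so I descend 116 mm, to about 46 mm above the rim.

```bash

python3 -m crank '[[[2,0,16,0,1],[0,0,20,0,1],[0,0,20,0,1],[0,0,20,0,1],[0,0,20,0,1],[0,0,10,0,1],[0,0,10,0,1],[0,0,0,0,1],[0,0,0,0,1],[0,0,0,0,1]]]'
python3 -m crank '[[[0,0,0,0,1],[0,0,0,0,1],[0,0,0,0,1],[0,0,0,0,1],[0,0,0,0,1],[0,0,0,0,1],[0,0,0,0,1],[0,0,0,0,1],[0,0,0,0,1],[0,0,0,0,1]]]'
python3 -m crank '[[[0,0,0,0,1],[0,0,0,0,1],[0,0,0,0,1],[0,0,0,0,1],[0,0,0,0,1],[0,0,0,0,1],[0,0,0,0,1],[0,0,0,0,1],[0,0,0,0,1],[0,0,0,0,1]]]'
python3 -m crank '[[[0,0,0,0,1],[0,0,0,0,1],[0,0,0,0,1],[0,0,0,0,1],[0,0,0,0,1],[0,0,0,0,1],[0,0,0,0,1],[0,0,0,0,1],[0,0,0,0,1],[0,0,0,0,1]]]'
python3 -m crank '[[[0,0,-10,0,1],[0,0,-20,0,1],[0,0,-20,0,1],[0,0,-20,0,1],[0,0,-20,0,1],[0,0,-20,0,1],[0,0,-20,0,1],[0,0,-15,0,1],[0,0,-10,0,1],[0,0,0,0,1]]]'
python3 -m crank '[[[0,0,-10,0,1],[0,0,-10,0,1],[0,0,-10,0,1],[0,0,-10,0,1],[0,0,0,0,1],[0,0,0,0,1],[0,0,0,0,1],[0,0,0,0,1],[0,0,0,0,1],[0,0,0,0,1]]]'
python3 - <<'E'
from h import *
s=ctrl.get_state(); print(s['position'],abs(s['qd']).max()); P=s['position']
for t in ([.494,-.349,.028],[.429,-.054,.018],[.46,.347,.078]): print(np.linalg.norm(P-t))
a=np.load('pics/top.npy',allow_pickle=True).item()['pixels']; d=save('top','pics/top2.png')
E
```

```text
time: 16.58
position: [0.4601, 0.3482, 0.1253]
tool_rot: [-3.078, -0.625, -0.003]
ft_force: [0.1, 0.5, 0.7]
grip_width: 0.006
grip_force: 0.0
time: 17.42
position: [0.4596, 0.3476, 0.1242]
tool_rot: [3.079, 0.625, -0.0]
ft_force: [0.4, -0.2, -0.0]
grip_width: 0.005
grip_force: 0.0
time: 18.25
position: [0.4596, 0.3476, 0.1242]
tool_rot: [3.079, 0.625, -0.0]
ft_force: [0.8, 0.9, 0.1]
grip_width: 0.004
grip_force: 0.0
time: 19.08
position: [0.4596, 0.3476, 0.1242]
tool_rot: [3.079, 0.625, 0.0]
ft_force: [0.5, 0.0, -0.3]
grip_width: 0.008
grip_force: 0.0
time: 19.92
position: [0.4602, 0.3486, 0.282]
tool_rot: [-3.077, -0.625, -0.006]
ft_force: [0.0, 0.6, 0.7]
grip_width: 0.006
grip_force: 0.0
time: 20.75
position: [0.4595, 0.3474, 0.3187]
tool_rot: [3.078, 0.625, -0.001]
ft_force: [0.4, 0.1, -0.6]
grip_width: 0.005
grip_force: 0.0
[0.4594564  0.34742432 0.31873349] 0.0034068503717410293
0.7554641348595645
0.5025034437768264
0.24073447740111387
```

View pics/top2.png

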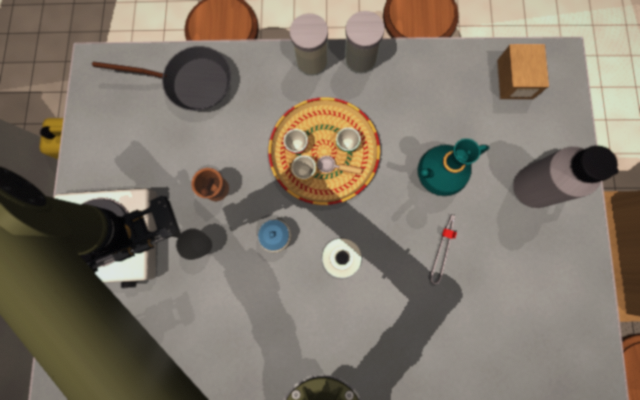

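The second top view shows every thing where it was: clip (449,234), charcoal (342,257), cup (194,243). The TCP is 24 cm above the cup mouth and at rest.

```bash
python3 -c "
from bench import job
print(job.close_job())"
```

```text
the job is handed in; nothing more can be done
None
```

I pointed at the clip, the charcoal and the cup mouth in that order, each held still for over two seconds. The hand was then drawn back 24 cm or more from all three; nothing visibly moved in the final top view, and the job is handed in, though it returned no verdict.

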